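# Change over the abrasive trays

## Task

First push the empty tray that stands open fully home into the rack. Then hook a fingertip behind the front lip of the tray that carries the grey rubbing stone and draw that tray out to its stop. Work gently with the fingertips only: pinch and lift nothing, do not touch what lies in the trays, leave the round polishing pad's tray shut, and do not disturb the jars and other things around the rack.

Things in the scene. Friction and masses are not known exactly. Their poses are not given: they have to be found in the camera images.
- rack: fixed wooden rack, 352 mm wide, with three flat trays side by side, open above. Origin: on the table under the middle of its front edge; x points to its back (the way trays go home), y left, z up. Tray centres at y = -108, 0, +108 mm, in varying order. Side cheeks up to 44 mm above the table. It is 182 mm deep. A tray at home is flush with the rack's front edge
- stone_tray (a joint): how far the rubbing stone's tray is drawn out along the rack's -x, m: 0 fully home, 0.12 at its stop; starts home. Each tray weighs 250 g, slides with 2 to 3 N, stays where it is left; firm stops at both ends; it cannot be lifted off
- pad_tray (a joint): the same for the polishing pad's tray, m: 0 fully home (as it starts), 0.12 at its stop
- empty_tray (a joint): how far the empty tray is drawn out, m: 0 fully home, 0.12 at its stop; starts 0.05 to 0.09 out
- stone_tray_lip (a point): middle of the top edge of the front lip of the rubbing stone's tray, 46 mm above the table; moves with the tray, axes as the rack's. The lip is an upright board 10 mm thick (5 mm either side of this point along x), 92 mm wide, 30 mm high over the tray floor, whose top is 16 mm above the table. Behind it is a clear pocket 62 mm long (along x) and 82 mm wide
- pad_tray_lip (a point): the same point on the polishing pad's tray. All three trays are alike, 168 mm long; their side walls end 28 mm above the table; behind the pocket a low divider, 26 mm above the table, 67 to 73 mm behind this point along x, keeps the contents to the rear
- empty_tray_lip (a point): the same point on the empty tray, which has the same sizes
- stone_centre (a point): centre of the loose grey rubbing stone, a bar 26x68x22 mm, lying in the rear part of its tray, about 113 mm behind the lip
- pad_centre (a point): centre of the loose round polishing pad, 57 mm across and 10 mm thick, lying in the rear part of its tray
- jar_ochre: jar, 53 mm across, 62 mm high, standing loose on the table close to the right side of the rack; origin under its centre
- jar_chalk: jar, 44 mm across, 60 mm high, standing loose on the table close to the left side of the rack; origin under its centre
- masking_tape: roll of masking tape lying flat, 100 mm across, 25 mm high, left of the rack; origin under its centre
- wax_tin: round tin, 67 mm across, 44 mm high, left of the rack; origin under its centre
- wooden_wedge: loose wooden wedge 32x85x20 mm lying right of the rack; origin under its centre
Things that resemble listed ones, but are neither listed nor needed, are in the scene too. Leave any orange or red look-alike of the part that bears stone_centre alone. Of the things that look like the part that bears pad_centre, the larger one is meant.

How it is judged:
By the outcome, as a careful person would: the job done as asked, in the order asked, and still so for the second after the job is handed in, with the robot touching nothing.
It also fails if it takes over 45 s, if anything falls off the work surface, if the arm or the gripper's body presses on something with over 40 N, if the wrist force passes 120 N, or if a joint passes its speed limit or range.

## Robot

A 6-joint arm with a two-finger parallel gripper is mounted at the origin on a cart in front of the work surface, level with it; the furniture and walls round the work are solid. World frame = base frame: x ahead of the robot, y to its left, z up, the work surface at z = 0. Lengths are in m, angles in degrees, forces in N, time in s.
With the tool pointing down it reaches from about 0.25 to 0.725 m from the base axis. Payload 9.7 kg.
Tool frame: the origin (TCP) lies at the very end of the fingers, on their centre line; the grasp point (between the pads) lies 19 mm behind it; z points along the fingers, y is the direction in which the jaws open and shut (so a half turn about z gives the same grasp; the last joint's range is limited). The gripper opens to 85 mm and grips with 20 to 120 N. Pads are 22 mm wide; open, the fingers measure 114 mm over their backs; the gripper's body (76 mm by 85 mm) begins 54 mm behind the grasp point. The pads swing forward as they close: fully open they stand 13 mm farther back than shut.
Start: joints at [-71.104, 4.979, 10.078, 95.1, 0, 90], TCP at [0.178, -0.52, 0.231] pointing down, gripper open.
Joint ranges: [-179.16, 179.16], [-48.56, 103.87], [-65.8, 70.77], [-126.05, 130.52], [-82.76, 87.17], [-180, 180]. Speed limits (degrees/s): [127.2, 127.2, 147.25, 180, 180, 180].

## Interface

Orientations are given as [roll, pitch, yaw] about the fixed x, y, z axes, in that order (R = Rz(yaw) Ry(pitch) Rx(roll)).
In Python, from workcell import bot, camera, ticket gives the robot as it stands.
- The arm moves only by the shell command python3 -m jog 'ROWS' [FORCE]. ROWS is a JSON object of lists of equal length, an entry for each row: "turn": the turn, a rotation vector about the world's x, y, z each as a share of 8 degrees, from -1 to 1, a list of three; "delta_pos": the shift along the world's x, y, z each as a share of 50 mm, from -1 to 1, a list of three; "hand": the opening, from -1 (shut) to 1 (fully open). A call has exactly 10 rows; each row shifts and turns the commanded pose from where the row before left it; what a row does not reach is not made up. A row lasts 1/10 s, in which the tool goes at most 50 mm and 8.59 degrees, less where a joint would pass 70% of its speed; a pose out of reach is approached as far as the arm can. A call with a number of a shift or a turn outside -1 to 1 is refused whole. A call with a gripper value outside its range is refused whole. The fingers move at their own pace and stop on an object; FORCE is the grip in N (left out, the last holds). Time passes only in rows, so rows that do not move let the fingers close, or fill a call up. It gives the time, the measured TCP pose, the force and the opening at its end, in the units of the state.
- bot.get_obs(): the state, without advancing time (a new reading comes with each control period).
- camera(name): name is "side" or "top" or "wrist"; returns a dict with "frame" (420x560x3 uint8, red, green, blue), "range_z" (420x560 float32, m along the optical axis (not along the pixel's ray), 0 where there is no reading), "fx", "fy", "cx", "cy" (pixels), "extrinsics" (4x4, takes a point from world to camera coordinates); the wrist camera has in their place "mount" (4x4, takes a point from camera to tool coordinates, whose origin is the TCP and whose axes are the flange's). Camera axes: x right, y up, looking along -z (the intrinsics and any distortion apply to the point x, -y, -z); pixel columns grow to the right and rows downward; lengths in m; the calibration is good to about 2 mm. A picture is of the moment at which its call begins: read the wrist's pose just before it.
- ticket.job_done(): hands the job in, once; it reports no verdict.
The state is a dict: "time": time; "q": joint angles; "qd": joint speeds; "joint_efforts": joint torques, N m; "ee_pos": TCP position; "tcp_rot": TCP orientation; "wrist_force": force on the tool from outside, world axes, zero at the start; "torque": the same for the moment, N m; "opening": finger opening in m.
Only numpy, scipy, OpenCV 4.12 (cv2) and the standard library are available. Lean on these libraries where they do the work, as an engineer would, in place of code of your own. Each camera call takes 0.05 s, during which the arm holds its last target.

## Working session

There is one attempt and no reset: what is moved stays moved. The work goes in short steps, Python scripts to look and compute and a shell command to move; the robot and the scene stay as the last step left them, time stands still between calls to the robot, and variables do not carry over. Pictures are saved under pics/ and viewed, and the job is handed in when it is done.

```bash
mkdir -p pics; ls; python3 - <<'E'
from workcell import bot,camera
import cv2,numpy as np
o=bot.get_obs();print(o)
for n in("top","side"):
    c=camera(n);cv2.imwrite(f"pics/{n}0.png",c["frame"][:,:,::-1]);np.savez(f"{n}0.npz",**c)
    print(n,c["fx"],c["fy"],c["cx"],c["cy"],c["extrinsics"],[k for k in c])
E
```

```text
pics
{'time': 0.0, 'q': array([-7.11063931e+01,  5.01065091e+00,  1.00317096e+01,  9.50986298e+01,
        8.90911015e-04,  8.99986678e+01]), 'qd': array([-0.03835701, -0.03815742,  0.00164534,  0.09265269, -0.0214828 ,
       -0.10163238]), 'joint_efforts': array([ 1.40162065e-04, -5.20394683e+01,  4.64800787e+01,  1.64504122e-02,
        2.79044990e-06,  9.65467599e-07]), 'ee_pos': array([ 0.1780231 , -0.52013862,  0.23056279]), 'tcp_rot': array([-1.79922429e+02, -8.92713812e-04,  1.88949378e+01]), 'wrist_force': array([-0.23600051, -0.06407596, -0.71597887]), 'torque': array([ 0.0136953 ,  0.00016573, -0.01210585]), 'opening': 0.08527794242454304}
top 404.1110240671742 404.1110240671742 279.3146016142364 207.7089092444444 [[-0.00397061 -0.9999548   0.00863873 -0.03038923]
 [ 0.98623407 -0.00248777  0.16533655 -0.62493002]
 [-0.16530759  0.0091763   0.98619937 -1.08354452]
 [ 0.          0.          0.          1.        ]] ['frame', 'range_z', 'fx', 'fy', 'cx', 'cy', 'extrinsics']
side 544.4975361801969 544.4975361801969 274.3732523095135 210.245603979898 [[-0.2541841  -0.96690114 -0.02219529  0.13314955]
 [ 0.50051069 -0.1511446   0.85243437 -0.38124516]
 [-0.82757447  0.20556629  0.52236291 -1.21746307]
 [ 0.          0.          0.          1.        ]] ['frame', 'range_z', 'fx', 'fy', 'cx', 'cy', 'extrinsics']
```

View pics/top0.png

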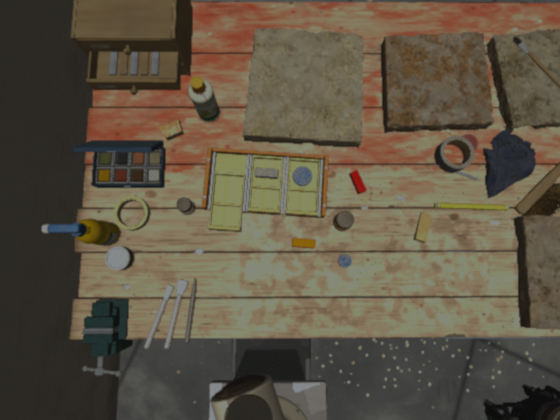

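View pics/side0.png

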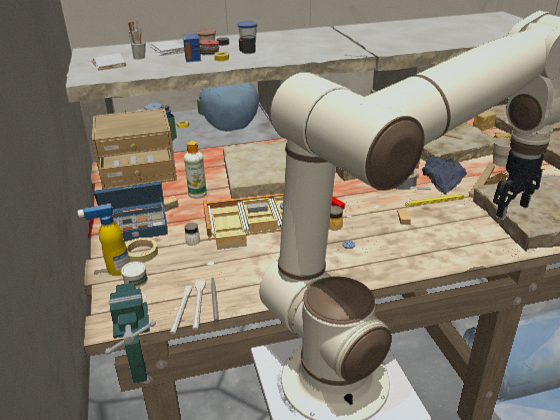

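The top view shows the rack at about (267,183). The left tray (226,190) is empty and open, the middle tray holds the grey bar (266,173), and the right tray holds the round pad (302,176). I'll enlarge the picture and measure.

```bash
cat > h.py <<'E'
import numpy as np
def pt(c,u,v,z=None):
    E=c["extrinsics"];R=E[:3,:3];t=E[:3,3]
    d=np.array([(u-c["cx"])/c["fx"],-(v-c["cy"])/c["fy"],-1.])
    o=-R.T@t;w=R.T@d
    s=(z-o[2])/w[2] if z is not None else c["range_z"][int(round(v)),int(round(u))]
    return o+s*w
E
python3 - <<'E'
import numpy as np,cv2
from h import *
c=dict(np.load("top0.npz"))
f=c["frame"][130:260,180:370,::-1]
f=cv2.resize(f,None,fx=4.2,fy=4.2,interpolation=cv2.INTER_CUBIC);f=np.clip(f*1.5,0,255).astype(np.uint8)
cv2.imwrite("pics/top_zoom.png",f)
# height map points
v,u=np.mgrid[130:260,180:370]
E=c["extrinsics"];R=E[:3,:3];t=E[:3,3]
d=np.stack([(u-c["cx"])/c["fx"],-(v-c["cy"])/c["fy"],-np.ones(u.shape)],-1)*c["range_z"][130:260,180:370][...,None]
P=(d-t)@R
z=P[...,2]
im=np.clip(z/0.07*255,0,255).astype(np.uint8)
cv2.imwrite("pics/top_h.png",cv2.applyColorMap(cv2.resize(im,None,fx=4.2,fy=4.2,interpolation=cv2.INTER_NEAREST),cv2.COLORMAP_JET))
np.save("P.npy",P)
E
```

```text
(no output)
```

View pics/top_zoom.png

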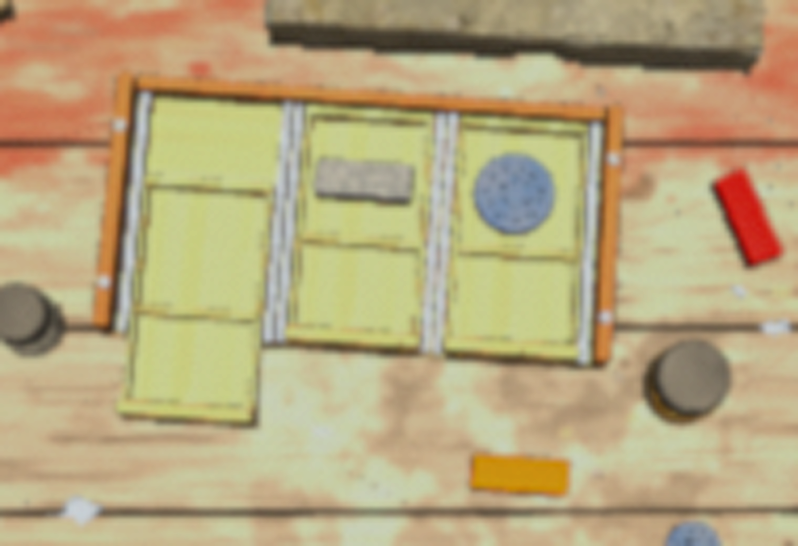

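View pics/top_h.png

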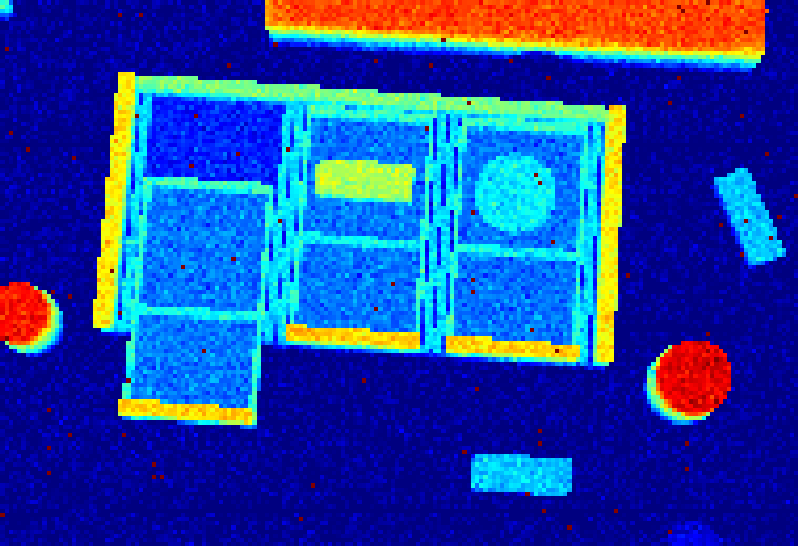

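```bash
python3 - <<'E'
import numpy as np,cv2
P=np.load("P.npy");z=P[...,2]
m=((z>.038)&(z<.053)).astype(np.uint8)
n,l,s,c=cv2.connectedComponentsWithStats(m,connectivity=8)
for i in range(1,n):
    if s[i,4]<25:continue
    q=P[l==i]
    r=cv2.minAreaRect((q[:,:2]*1000).astype(np.float32))
    d=np.linalg.svd(q[:,:2]-q[:,:2].mean(0),full_matrices=False)[2][0]
    print(s[i],"mean",(q.mean(0)*1000).round(1),"rect",r,"med z",np.median(q[:,2]), "ang",np.degrees(np.arctan2(d[1],d[0])).round(2))
E
```

```text
[ 63   0  95  13 201] mean [831.4 -55.6  46.4] rect ((831.2051391601562, -63.97698974609375), (276.2694396972656, 16.46082305908203), 83.50131225585938) med z 0.04702942982975677 ang 85.75
[159  10  23   4  47] mean [ 820.2 -242.5   45.8] rect ((820.970703125, -238.91799926757812), (64.73323059082031, 5.821731090545654), 89.01734924316406) med z 0.044799217609840056 ang -91.14
[ 22  17  10  61 277] mean [715.1 175.   44.3] rect ((717.0548095703125, 175.26589965820312), (12.915908813476562, 177.2841796875), 85.90379333496094) med z 0.044204693608800624 ang 175.84
[142  25   7  61 263] mean [ 692.9 -162.8   44.1] rect ((693.635009765625, -163.20016479492188), (12.479290008544922, 178.59878540039062), 85.98905181884766) med z 0.04414386471107088 ang 175.87
[ 75  38  24   9 111] mean [731.6   6.   39.9] rect ((731.7132568359375, 4.09515380859375), (66.23844146728516, 24.27529525756836), 88.51948547363281) med z 0.03950979926278115 ang -92.95
[ 68  77  32   6 122] mean [620.4  11.9  46.3] rect ((621.0664672851562, 12.117595672607422), (88.19387817382812, 10.30549430847168), 85.58055877685547) med z 0.04694437539304287 ang -94.17
[106  80  32   6 122] mean [612.6 -93.7  46. ] rect ((613.3367919921875, -94.97695922851562), (87.96408081054688, 10.672451972961426), 85.97293853759766) med z 0.04654723132483222 ang -94.08
[ 28  95  32   6 122] mean [570.5 124.4  46.1] rect ((570.8024291992188, 124.24818420410156), (88.02668762207031, 10.28700065612793), 85.97784423828125) med z 0.04612659039715633 ang -94.43
```

The lips measure 46 mm high as stated, at stone (621,12), pad (613,-95) and empty (571,124). The rack's yaw is about -4.15° and the empty tray is about 58 mm out. I'll move to a point in front of the empty tray's lip with the fingers shut, squared to the rack.

```bash

python3 -m jog '{"delta_pos":[[0.36,0.65,0],[0.36,0.65,0],[0.36,0.65,0],[0.36,0.65,0],[0.36,0.65,0],[0.36,0.65,0],[0.36,0.65,0],[0.36,0.65,0],[0.36,0.65,0],[0.36,0.65,0]],"turn":[[0,0,0.42],[0,0,0.42],[0,0,0.42],[0,0,0.42],[0,0,0.42],[0,0,0.42],[0,0,0.42],[0,0,0.42],[0,0,0.42],[0,0,0.42]],"hand":[-1,-1,-1,-1,-1,-1,-1,-1,-1,-1]}' 20
python3 -m jog '{"delta_pos":[[0.36,0.65,0],[0.36,0.65,0],[0.36,0.65,0],[0.36,0.65,0],[0.36,0.65,0],[0.36,0.65,0],[0.36,0.65,0],[0.36,0.65,0],[0.3,0.65,0],[0.1,0.5,0]],"turn":[[0,0,0.42],[0,0,0.42],[0,0,0.42],[0,0,0.42],[0,0,0.42],[0,0,0.42],[0,0,0.42],[0,0,0.42],[0,0,0.42],[0,0,0.42]],"hand":[-1,-1,-1,-1,-1,-1,-1,-1,-1,-1]}'
```

```text
time: 1.1
ee_pos: [0.3584, -0.1939, 0.2311]
tcp_rot: [-180.0, 0.0, 52.6]
wrist_force: [0.7, 0.3, -0.3]
opening: -0.0002
time: 2.1
ee_pos: [0.5228, 0.124, 0.2303]
tcp_rot: [-179.9, 0.0, 86.3]
wrist_force: [-0.1, -1.0, -0.1]
opening: 0.0003
```

```bash

python3 -m jog '{"delta_pos":[[0,0.07,-0.3],[0,0,-0.6],[0,0,-0.7],[0,0,-0.7],[0,0,-0.7],[0,0,-0.5],[0,0,-0.3],[0,0,-0.2],[0,0,-0.12],[0,0,0]],"turn":[[0,0,-0.05],[0,0,0],[0,0,0],[0,0,0],[0,0,0],[0,0,0],[0,0,0],[0,0,0],[0,0,0],[0,0,0]],"hand":[-1,-1,-1,-1,-1,-1,-1,-1,-1,-1]}'
python3 - <<'E'
from workcell import camera
import cv2,numpy as np
c=camera("wrist");cv2.imwrite("pics/w1.png",c["frame"][:,:,::-1]);print(c["mount"])
E
```

```text
time: 3.1
ee_pos: [0.5223, 0.1257, 0.0254]
tcp_rot: [180.0, -0.0, 85.7]
wrist_force: [-0.2, -0.2, 0.7]
opening: 0.0002
[[-6.51628085e-04  9.51493126e-01  3.07669314e-01  7.83284622e-02]
 [ 9.99999581e-01  4.22404834e-04  8.11626332e-04  6.42744820e-04]
 [ 6.42295870e-04  3.07669714e-01 -9.51493003e-01 -1.43159307e-01]
 [ 0.00000000e+00  0.00000000e+00  0.00000000e+00  1.00000000e+00]]
```

View pics/w1.png

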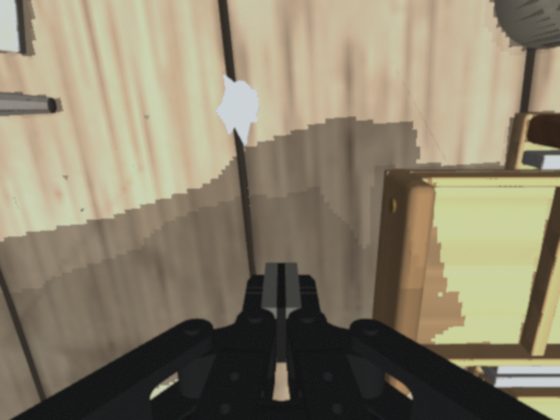

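The wrist view shows the shut fingertip at about (283,275), level with and in front of the lip, which spans columns 375–435. The way is clear, so I push.

```bash

python3 -m jog '{"delta_pos":[[0.12,-0.01,0],[0.16,-0.01,0],[0.16,-0.01,0],[0.16,-0.01,0],[0.16,-0.01,0],[0.16,-0.01,0],[0.16,-0.01,0],[0.16,-0.01,0],[0.16,-0.01,0],[0.16,-0.01,0]],"turn":[[0,0,0.02],[0,0,0],[0,0,0],[0,0,0],[0,0,0],[0,0,0],[0,0,0],[0,0,0],[0,0,0],[0,0,0]],"hand":[-1,-1,-1,-1,-1,-1,-1,-1,-1,-1]}'
python3 - <<'E'
from workcell import camera,bot
import cv2,numpy as np
c=camera("wrist");cv2.imwrite("pics/w2.png",c["frame"][:,:,::-1])
o=bot.get_obs();print(o["wrist_force"],o["ee_pos"])
E
```

```text
time: 4.15
ee_pos: [0.6006, 0.1204, 0.0251]
tcp_rot: [-180.0, 0.0, 85.8]
wrist_force: [-2.7, -1.2, 1.1]
opening: -0.0
[-1.56117552 -0.41722418 -0.56206672] [0.60175456 0.12041979 0.02510098]
```

View pics/w2.png

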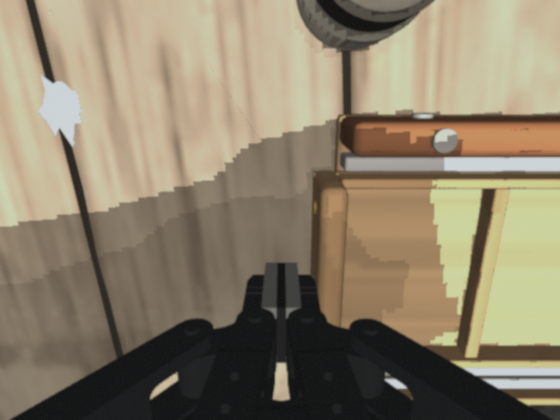

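The fingers' flank bears on the lip, with about 8 mm left to go. I'll ease it in.

```bash

python3 -m jog '{"delta_pos":[[0.02,0,0],[0.02,0,0],[0.02,0,0],[0.02,0,0],[0.02,0,0],[0.01,0,0],[0.01,0,0],[0.01,0,0],[0.01,0,0],[0,0,0]],"turn":[[0,0,0],[0,0,0],[0,0,0],[0,0,0],[0,0,0],[0,0,0],[0,0,0],[0,0,0],[0,0,0],[0,0,0]],"hand":[-1,-1,-1,-1,-1,-1,-1,-1,-1,-1]}'
python3 -m jog '{"delta_pos":[[0.01,0,0],[0.01,0,0],[0.01,0,0],[0,0,0],[0,0,0],[0,0,0],[0,0,0],[0,0,0],[0,0,0],[0,0,0]],"turn":[[0,0,0],[0,0,0],[0,0,0],[0,0,0],[0,0,0],[0,0,0],[0,0,0],[0,0,0],[0,0,0],[0,0,0]],"hand":[-1,-1,-1,-1,-1,-1,-1,-1,-1,-1]}'
python3 - <<'E'
from workcell import camera,bot
import cv2,numpy as np
c=camera("wrist");cv2.imwrite("pics/w3.png",c["frame"][:,:,::-1])
o=bot.get_obs();print(o["wrist_force"],o["ee_pos"])
E
```

```text
time: 5.2
ee_pos: [0.6072, 0.1206, 0.0253]
tcp_rot: [180.0, -0.0, 85.9]
wrist_force: [-2.6, -1.2, -0.3]
opening: 0.0001
time: 6.2
ee_pos: [0.6087, 0.1207, 0.0254]
tcp_rot: [180.0, -0.0, 85.9]
wrist_force: [0.0, -0.5, -0.6]
opening: 0.0
[-1.70091393 -0.53613473 -1.21773422] [0.60871745 0.12068009 0.0253605 ]
```

View pics/w3.png

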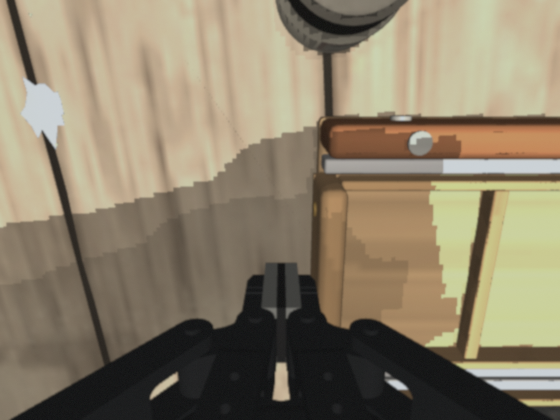

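```bash

python3 -m jog '{"delta_pos":[[0.02,0,0],[0.02,0,0],[0.01,0,0],[0.01,0,0],[0,0,0],[0,0,0],[0,0,0],[0,0,0],[0,0,0],[0,0,0]],"turn":[[0,0,0],[0,0,0],[0,0,0],[0,0,0],[0,0,0],[0,0,0],[0,0,0],[0,0,0],[0,0,0],[0,0,0]],"hand":[-1,-1,-1,-1,-1,-1,-1,-1,-1,-1]}'
python3 -m jog '{"delta_pos":[[0.01,0,0],[0.01,0,0],[0.01,0,0],[0.01,0,0],[0,0,0],[0,0,0],[0,0,0],[0,0,0],[0,0,0],[0,0,0]],"turn":[[0,0,0],[0,0,0],[0,0,0],[0,0,0],[0,0,0],[0,0,0],[0,0,0],[0,0,0],[0,0,0],[0,0,0]],"hand":[-1,-1,-1,-1,-1,-1,-1,-1,-1,-1]}'
```

```text
time: 7.25
ee_pos: [0.6113, 0.1206, 0.0253]
tcp_rot: [-180.0, 0.0, 85.9]
wrist_force: [-5.0, -1.2, 2.5]
opening: -0.0001
time: 8.25
ee_pos: [0.6115, 0.1205, 0.0253]
tcp_rot: [-179.8, 0.0, 85.9]
wrist_force: [-14.3, -1.6, 7.4]
opening: -0.0004
```

The force rose to 14 N with no further motion, so the empty tray is against its stop. I'll back off, rise, move over the stone tray's pocket and check.

```bash

python3 -m jog '{"delta_pos":[[-0.2,0,0],[-0.4,0,0],[0,0,0.3],[0,0,0.6],[0,0,0.7],[0,-0.2,0.5],[0.3,-0.6,0],[0.6,-0.7,0],[0.6,-0.5,0],[0.3,-0.2,0]],"turn":[[0,0,0],[0,0,0],[0,0,0],[0,0,0],[0,0,0],[0,0,0],[0,0,0],[0,0,0],[0,0,0],[0,0,0]],"hand":[-1,-1,-1,-1,-1,-1,-1,-1,-1,-1]}'
python3 - <<'E'
from workcell import camera,bot
import cv2,numpy as np
o=bot.get_obs();print(o["wrist_force"],o["ee_pos"])
c=camera("wrist");cv2.imwrite("pics/w4.png",c["frame"][:,:,::-1])
c=camera("top")
f=c["frame"][130:260,180:370,::-1]
f=cv2.resize(f,None,fx=4.2,fy=4.2,interpolation=cv2.INTER_CUBIC);f=np.clip(f*1.5,0,255).astype(np.uint8)
cv2.imwrite("pics/t4.png",f)
E
```

```text
time: 9.25
ee_pos: [0.6762, 0.0081, 0.1312]
tcp_rot: [179.8, 0.0, 85.7]
wrist_force: [-0.1, 0.4, -0.1]
opening: 0.0001
[-0.10969021  0.37430634 -0.05230757] [0.67623556 0.00806936 0.13124403]
```

View pics/w4.png

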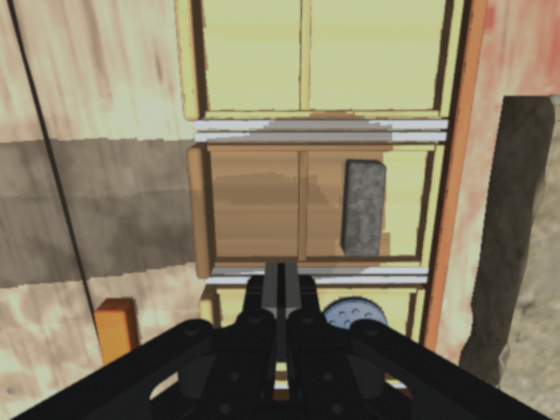

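View pics/t4.png

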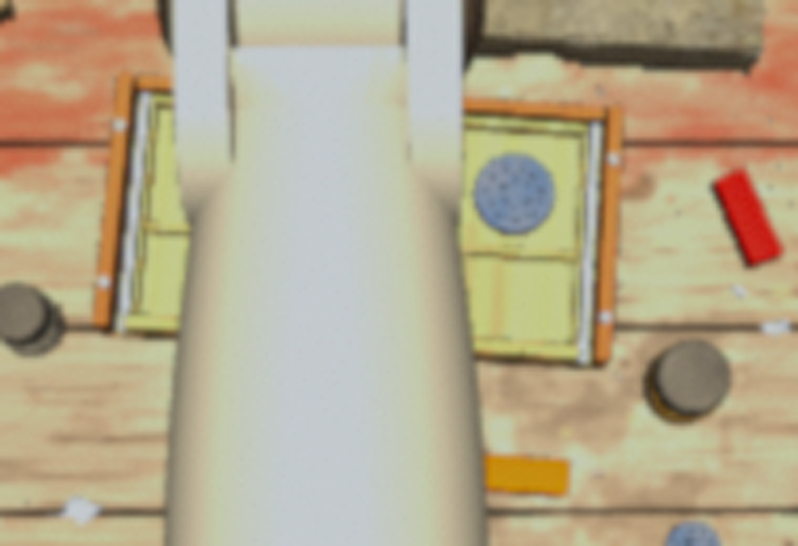

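The top view shows the left tray's lip flush (rows 320–335) and the pad tray still shut. In the wrist view the stone pocket lies at columns 210–300, between the lip (200) and the divider (303). I'll shift back 26 mm and go down into the pocket.

```bash

python3 -m jog '{"delta_pos":[[-0.3,0.04,0],[-0.22,0,0],[0,0,0],[0,0,-0.4],[0,0,-0.6],[0,0,-0.4],[0,0,-0.3],[0,0,-0.2],[0,0,-0.2],[0,0,0]],"turn":[[0,0,0.02],[0,0,0],[0,0,0],[0,0,0],[0,0,0],[0,0,0],[0,0,0],[0,0,0],[0,0,0],[0,0,0]],"hand":[-1,-1,-1,-1,-1,-1,-1,-1,-1,-1]}'
python3 - <<'E'
from workcell import camera,bot
import cv2,numpy as np
o=bot.get_obs();print(o["wrist_force"],o["ee_pos"])
c=camera("wrist");cv2.imwrite("pics/w5.png",c["frame"][:,:,::-1])
E
```

```text
time: 10.35
ee_pos: [0.6473, 0.0127, 0.0244]
tcp_rot: [-179.9, 0.0, 86.0]
wrist_force: [0.0, 1.0, 0.5]
opening: -0.0001
[0.03828271 0.98626864 0.52930032] [0.64732034 0.01269769 0.02438556]
```

View pics/w5.png

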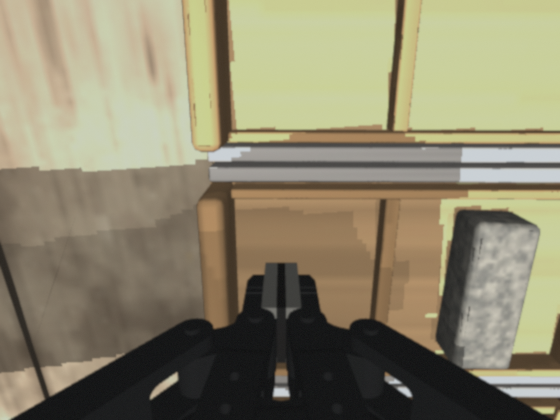

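The fingertip is in the pocket and touching nothing: the lip's inner edge is at column 235, the finger at 245–318 and the divider at 375. I draw the tray out.

```bash

python3 -m jog '{"delta_pos":[[-0.06,0.01,0],[-0.1,0.01,0],[-0.12,0.01,0],[-0.16,0.01,0],[-0.2,0.01,0],[-0.2,0.01,0],[-0.2,0.01,0],[-0.2,0.01,0],[-0.2,0.02,0],[-0.2,0.01,0]],"turn":[[0,0,0],[0,0,0],[0,0,0],[0,0,0],[0,0,0],[0,0,0],[0,0,0],[0,0,0],[0,0,0],[0,0,0]],"hand":[-1,-1,-1,-1,-1,-1,-1,-1,-1,-1]}'
python3 -m jog '{"delta_pos":[[-0.18,0.01,0],[-0.15,0.01,0],[-0.1,0.01,0],[-0.08,0.01,0],[-0.06,0.01,0],[-0.04,0,0],[-0.02,0,0],[-0.02,0,0],[0,0,0],[0,0,0]],"turn":[[0,0,0],[0,0,0],[0,0,0],[0,0,0],[0,0,0],[0,0,0],[0,0,0],[0,0,0],[0,0,0],[0,0,0]],"hand":[-1,-1,-1,-1,-1,-1,-1,-1,-1,-1]}'
```

```text
time: 11.4
ee_pos: [0.5647, 0.0182, 0.0253]
tcp_rot: [180.0, -0.0, 86.0]
wrist_force: [3.6, 1.5, 2.7]
opening: 0.0002
time: 12.4
ee_pos: [0.5329, 0.0207, 0.0251]
tcp_rot: [-180.0, 0.0, 86.0]
wrist_force: [0.4, -0.5, -0.0]
opening: -0.0004
```

```bash

python3 -m jog '{"delta_pos":[[-0.03,0,0],[-0.03,0,0],[-0.03,0,0],[-0.02,0,0],[-0.02,0,0],[-0.02,0,0],[-0.01,0,0],[0,0,0],[0,0,0],[0,0,0]],"turn":[[0,0,0],[0,0,0],[0,0,0],[0,0,0],[0,0,0],[0,0,0],[0,0,0],[0,0,0],[0,0,0],[0,0,0]],"hand":[-1,-1,-1,-1,-1,-1,-1,-1,-1,-1]}'
python3 -m jog '{"delta_pos":[[-0.02,0,0],[-0.02,0,0],[-0.01,0,0],[-0.01,0,0],[0,0,0],[0,0,0],[0,0,0],[0,0,0],[0,0,0],[0,0,0]],"turn":[[0,0,0],[0,0,0],[0,0,0],[0,0,0],[0,0,0],[0,0,0],[0,0,0],[0,0,0],[0,0,0],[0,0,0]],"hand":[-1,-1,-1,-1,-1,-1,-1,-1,-1,-1]}'
```

```text
time: 13.4
ee_pos: [0.525, 0.0206, 0.0253]
tcp_rot: [-180.0, 0.0, 86.0]
wrist_force: [0.1, 0.2, -0.1]
opening: 0.0002
time: 14.4
ee_pos: [0.5221, 0.0206, 0.0253]
tcp_rot: [-180.0, 0.0, 86.0]
wrist_force: [1.9, 0.7, 0.9]
opening: -0.0005
```

```bash

python3 -m jog '{"delta_pos":[[-0.02,0,0],[-0.02,0,0],[-0.01,0,0],[-0.01,0,0],[0,0,0],[0,0,0],[0,0,0],[0,0,0],[0,0,0],[0,0,0]],"turn":[[0,0,0],[0,0,0],[0,0,0],[0,0,0],[0,0,0],[0,0,0],[0,0,0],[0,0,0],[0,0,0],[0,0,0]],"hand":[-1,-1,-1,-1,-1,-1,-1,-1,-1,-1]}'
```

```text
time: 15.4
ee_pos: [0.521, 0.0207, 0.0254]
tcp_rot: [179.8, -0.0, 86.0]
wrist_force: [12.5, 0.4, -5.7]
opening: -0.0001
```

The force is 12.5 N and motion has stopped 120 mm out, so the tray is at its stop. I'll come off the lip, rise straight up, swing clear and check.

```bash

python3 -m jog '{"delta_pos":[[0.1,0,0],[0.12,0,0],[0,0,0],[0,0,0.3],[0,0,0.6],[0,0,0.8],[0,0,0.8],[0,0,0.8],[0,0,0.5],[0,0,0]],"turn":[[0,0,0],[0,0,0],[0,0,0],[0,0,0],[0,0,0],[0,0,0],[0,0,0],[0,0,0],[0,0,0],[0,0,0]],"hand":[-1,-1,-1,-1,-1,-1,-1,-1,-1,-1]}'
python3 -m jog '{"delta_pos":[[-0.2,-0.4,0],[-0.2,-0.7,0],[-0.2,-0.8,0],[-0.2,-0.8,0],[-0.2,-0.8,0],[-0.2,-0.8,0],[-0.2,-0.8,0],[-0.2,-0.6,0],[-0.2,-0.3,0],[0,0,0]],"turn":[[0,0,0],[0,0,0],[0,0,0],[0,0,0],[0,0,0],[0,0,0],[0,0,0],[0,0,0],[0,0,0],[0,0,0]],"hand":[-1,-1,-1,-1,-1,-1,-1,-1,-1,-1]}'
python3 - <<'E'
from workcell import camera,bot
import cv2,numpy as np
o=bot.get_obs();print(o["wrist_force"],o["ee_pos"])
c=camera("top")
f=c["frame"][130:260,180:370,::-1]
f=cv2.resize(f,None,fx=4.2,fy=4.2,interpolation=cv2.INTER_CUBIC);f=np.clip(f*1.5,0,255).astype(np.uint8)
cv2.imwrite("pics/t6.png",f)
v,u=np.mgrid[130:260,180:370]
E=c["extrinsics"];R=E[:3,:3];t=E[:3,3]
d=np.stack([(u-c["cx"])/c["fx"],-(v-c["cy"])/c["fy"],-np.ones(u.shape)],-1)*c["range_z"][130:260,180:370][...,None]
P=(d-t)@R;z=P[...,2]
n,l,s,_=cv2.connectedComponentsWithStats(((z>.038)&(z<.053)).astype(np.uint8),connectivity=8)
for i in range(1,n):
    if s[i,4]<60:continue
    q=P[l==i]*1000
    print(s[i],q.mean(0).round(1),"rack x",(q.mean(0)[:2]@[.9974,-.0724]).round(1))
E
```

```text
time: 16.4
ee_pos: [0.5311, 0.0207, 0.2206]
tcp_rot: [179.6, -0.0, 86.0]
wrist_force: [0.1, -0.3, -0.7]
opening: -0.0002
time: 17.4
ee_pos: [0.4387, -0.2809, 0.2152]
tcp_rot: [-179.9, -0.0, 85.8]
wrist_force: [0.1, -0.2, 0.2]
opening: 0.0001
[ 0.09475279 -0.15298923  0.17666789] [ 0.43865045 -0.28085683  0.21518767]
[ 63   0 119  14 260] [829.2 -95.3  46.3] rack x 834.0
[ 22  17  10  61 267] [715.5 175.1  44.4] rack x 701.0
[142  25   7  61 263] [ 693.  -162.9   44.2] rack x 703.0
[ 30  75  32   6 120] [628.2 118.9  45.9] rack x 618.0
[ 72  78  24  10 116] [612.7  11.8  39.8] rack x 610.2
[106  80  32   6 124] [612.6 -95.   45.8] rack x 617.8
[ 64 120  33   5 119] [501.4  21.8  46.2] rack x 498.5
```

View pics/t6.png

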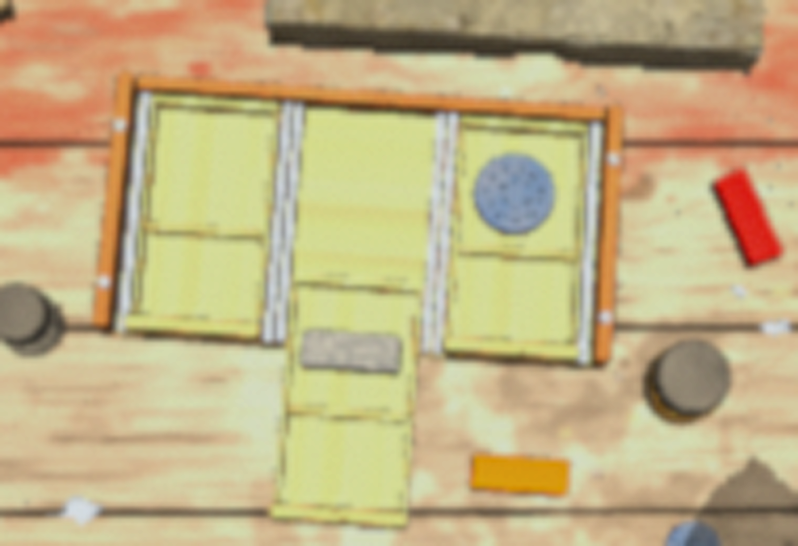

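The stone lip has moved 119.4 mm. The empty tray's lip (618.0) is in line with the pad tray's (617.8). The stone still lies in its tray, and the jars and bars have not moved.

```bash
python3 -c "
from workcell import ticket
print(ticket.job_done())"
```

```text
the job is handed in; nothing more can be done
None
```

I pushed the empty (left) tray home, then drew the rubbing stone's (middle) tray out to its stop, and handed the job in. It took 17.4 s of robot time. I used only the shut fingers, pinched nothing, and left the arm clear of everything.

My last checks, from the top camera and the wrist force:
- **Empty tray:** its lip is level with the shut pad tray's lip to within about 0.2 mm. The force rose to about 14 N with no further motion at its stop.
- **Stone tray:** its lip moved 119.4 mm, which matches the 120 mm stop within the 2 mm calibration. The force rose to about 12.5 N with no further motion at its stop.
- **Everything else:** the pad tray measures where it was, within measurement noise. The stone still lies in the rear part of its tray. The two jars, the pad and the coloured bars look unmoved in the close-up of the rack. I did not measure the tape, tin or wedge again, but the arm's low work stayed at the rack.

The fingers met the empty tray's lip at its stop about 2 mm beyond where I had computed. That is within calibration and finger-size error. No check failed.

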